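Slide the vial carriage to the marked stop of the inspection rail

ROBOT

A 6-joint arm with a two-finger parallel gripper is mounted at the origin on the work surface. World frame = base frame: x ahead of the robot, y to its left, z up, the work surface at z = 0. Lengths are in mm, angles in rad, forces in N, time in s.
With the tool pointing down it reaches from about 300 to 850 mm from the base axis. Payload 4.2 kg.
Tool frame: the origin (TCP) lies on the front face of the gripper's body, between the roots of the fingers; the fingertips stand manip.tip_reach ahead of it and the grasp point (between the pads) lies 60 mm ahead of it (manip.tip_reach is the distance from the TCP to the fingertips, in mm); z points along the fingers, y is the line along which they close (so a half turn about z gives the same grasp; the last joint's range is limited). The gripper opens to 91 mm and grips with 3 to 60 N. Pads are 32 mm wide; open, the fingers measure 118 mm over their backs; the gripper's body (76 mm by 178 mm) begins 60 mm behind the grasp point.
Start: joints at [1.115, 0.32, 1.565, -0, 1.257, -0.02], TCP at [242.729, 521.265, 292.276] pointing down, gripper open.
Joint ranges: [-3.11, 3.11], [-0.84, 2.01], [0.21, 2.61], [-1.34, 4.49], [0.05, 2.63], [-2.56, 2.56]. Speed limits (rad/s): [2.57, 2.57, 3.14, 3.14, 3.14, 3.14].

INTERFACE

Orientations are given as a unit quaternion [w, x, y, z].
In Python, from plant import manip gives the robot as it stands.
- The arm moves only by the shell command python3 -m jog 'ROWS' [FORCE]. ROWS is JSON, a list of rows, each a list of 3 entries, a list of its own where there are three numbers: the turn, a rotation vector about the world's x, y, z in degrees, then the shift along the world's x, y, z in m, then the opening, from -1 (shut) to 1 (fully open). A call has 1 to 10 rows; each row shifts and turns the commanded pose from where the row before left it; what a row does not reach is not made up. A row lasts 1/12 s, in which the tool goes at most 41.7 mm and 7.16 degrees, less where a joint would pass 70% of its speed; a pose out of reach is approached as far as the arm can. A call is refused whole if a number of a shift passes 0.0417 or a number of a turn 7.16, either way. A call with a gripper value outside its range is refused whole. The fingers move at their own pace and stop on an object; FORCE is the grip in N (left out, the last holds). Time passes only in rows, so rows that do not move let the fingers close. It gives the time, the measured TCP pose, the force, the opening and the grip force at its end, in the units of the state.
- manip.get_state(): the state, without advancing time (a new reading comes with each control period).
- manip.snapshot(name): name is "side" or "top"; returns a dict with "frame" (480x640x3 uint8, red, green, blue), "z_map" (480x640 float32, mm along the optical axis (not along the pixel's ray), 0 where there is no reading), "intrinsics" (3x3 intrinsics, pixels), "k1" (the pictures are not rectified: a ray, as slopes to the right and down, at radius r is drawn at 1 + k1 r^2 times it, then the intrinsics apply), "rvec" (rotation vector, rad) and "tvec" (3), from world to camera coordinates, as OpenCV has them. Camera axes: x right, y down, z forward; pixel columns grow to the right and rows downward; lengths in mm; the calibration is good to about 2 mm. A picture is of the moment at which its call begins.
- manip.hand_in(): hands the job in; it is judged then, once.
The state is a dict: "time": time; "q": joint angles; "joint_vel": joint speeds; "tau": joint torques, N m; "eef_pos": TCP position; "ee_rot": TCP orientation; "wrist_force": force on the tool from outside, world axes, zero at the start; "torque": the same for the moment, N m; "grip_width": finger opening in mm; "grasp_force": force on a finger pad.
Only numpy, scipy, OpenCV 4.12 (cv2) and the standard library are available. Lean on these libraries where they do the work, as an engineer would, in place of code of your own. Each camera call takes 0.05 s, during which the arm holds its last target. There are 200 camera calls.

TASK

Bring the vial to its viewing position on the inspection rail: press the rubber pad in the middle of the slider down to free its friction hold and, keeping it pressed, push the slider along the rail until it is fully up against the marked stop (the clamp with the upright arrowhead), then let the pad come up and leave it. Only press and push with the fingertips, pick nothing up; the vial stays standing in the slider's cup and the things on the bench stay where they are.

Things in the scene. Friction and masses are not known exactly. Their poses are not given: they have to be found in the camera images.
- rail: Aluminium rail fixed on the bench, 440 mm long (its y axis), 60 mm wide (its x axis), top 20 mm above the bench; origin under its centre on the bench. The slider runs along the rail's y axis; z is up.
- carriage (a joint): Position of the slider along the rail's +y axis, in m; 0 at the rail's centre, where it starts. With the pad down it moves at about 1 to 2 N plus a little viscous drag; with the pad up the brake holds it against about 35 N.
- slider_mid (a point): Centre of the grey slider's underside, on the rail's centre line, 22 mm above the bench. Slider: 104 mm along the rail, 80 mm wide, deck top 38 mm above the bench; an upstand 14 mm thick, 70 mm wide, at each end, tops 68 mm above the bench, 76 mm clear between them.
- pad_top (a point): Centre of the top of the ribbed black rubber pad between the slider's two upstands, 70 mm along the rail by 64 mm across, 56 mm above the bench when up (12 mm below the upstands' tops). Moves with the pad. A fingertip pressing on it drags the slider by friction or by bearing on an upstand.
- pad (a joint): How far the pad is pressed straight down, in m: 0 up, 0.008 fully down. It is sprung: the force rises to about 8 N over the first 3 mm, where the brake is free, then stays near 8 to 9 N; let go, it springs up and the brake holds again.
- marked_stop: The marked stop: an aluminium clamp across the rail, 24 mm along the rail, 76 mm wide, 50 mm high, with a flat steel arrowhead standing upright on top (tip 74 mm above the bench). Fixed. Either side of the slider. Origin on the bench under its centre; axes as the rail's.
- stop_mid (a point): Point in the middle of the marked stop's length, on the rail's centre line, 22 mm above the bench. When the slider touches the stop, slider_mid and stop_mid are 64 mm apart.
- plain_stop: The other, plain clamp at the opposite side of the slider: 24 mm along the rail, 76 mm wide, 40 mm high, with a round black thumb screw on top (52 mm high in all) and no arrowhead. Not the target. Origin on the bench under its centre.
- vial: Amber glass vial with white cap, 28 mm diameter, 58 mm tall, standing loose in the slider's cup (its top 92 mm above the bench). Origin at the centre of its underside.
- cup_floor (a point): Centre of the floor of the round cup, 42 mm across, on a bracket at the slider's side (rail +x), 78 mm from the rail's centre line; the vial stands here. 34 mm above the bench; the cup's rim is 14 mm higher.
- beaker: Glass beaker, 68 mm across, 85 mm tall, bystander. Origin under its centre.
- reagent: Amber reagent bottle, 60 mm across, 120 mm tall, bystander. Origin under its centre.
- spare_vial: A second, like vial standing on the bench, 28 mm across, 58 mm tall, bystander. Origin under its centre.
- dish: Closed clear dish, 90 mm across, 16 mm high, bystander. Origin under its centre.
- jar: White jar with cap, 44 mm across, 55 mm tall, bystander. Origin under its centre.
- timer: White bench timer, 60 x 60 x 22 mm, bystander. Origin under its centre.
- marker: Marker pen, white with black cap, 130 mm long, 14 mm thick, lying flat on the bench, bystander. Origin under its middle.
Mind the look-alikes: they are no part of the job. Leave any pink or yellow look-alike of the marked_stop alone.

How it is judged:
By the outcome, as a careful person would: the job done as asked, in the order asked, and still so for the second after the job is handed in, with the robot touching nothing.
It also fails if it takes over 48 s, if anything falls off the work surface, if the arm or the gripper's body presses on something with over 40 N, if the wrist force passes 120 N, or if a joint passes its speed limit or range.

## Working session

There is one attempt and no reset: what is moved stays moved. The work goes in short steps, Python scripts to look and compute and a shell command to move; the robot and the scene stay as the last step left them, time stands still between calls to the robot, and variables do not carry over. Pictures are saved under pics/ and viewed, at most 10 in all, crops included, and the job is handed in when it is done.

```bash
mkdir -p pics; cat > h.py <<'E'
import numpy as np,cv2
from plant import manip
def snap(n):
    s=manip.snapshot(n); np.savez(f'{n}.npz',**{k:np.array(v) for k,v in s.items()}); return s
def world(s,u,v,z=None,d=None):
    K=np.array(s['intrinsics'],float);k1=float(s['k1']);R=cv2.Rodrigues(np.array(s['rvec'],float))[0];t=np.array(s['tvec'],float).ravel()
    p=cv2.undistortPoints(np.array([[[u,v]]],float),K,np.array([k1,0,0,0,0.]))[0,0]
    r=np.array([p[0],p[1],1]);c=-R.T@t;w=R.T@r
    return c+w*((z-c[2])/w[2] if d is None else d)
E
python3 - <<'E'
from h import *
for n in('top','side'):
    s=snap(n);cv2.imwrite(f'pics/{n}0.png',s['frame'][...,::-1]); print(n,s['k1'],-cv2.Rodrigues(np.array(s['rvec'],float))[0].T@np.ravel(s['tvec']))
print(manip.tip_reach,manip.get_state())
E
```

```text
top -0.0971561836568423 [468.85348645  38.01305708 934.19406801]
side -0.07356118166426247 [ 268.80581777 -368.9878949   630.69311519]
78.3 {'time': 0.1, 'q': array([ 1.11499547e+00,  3.20202809e-01,  1.56551747e+00,  7.99965318e-06,
        1.25738130e+00, -1.99828673e-02]), 'joint_vel': array([ 0.0004877 , -0.00272055, -0.00254569,  0.0004453 , -0.00056699,
       -0.00086663]), 'tau': array([ 6.63757728e-04, -4.13331413e+01, -2.32511401e+01,  7.27775018e-02,
        4.21353767e-02, -7.09343249e-05]), 'eef_pos': array([242.58847723, 520.9765937 , 291.53406899]), 'ee_rot': array([-1.81489442e-04,  2.16189686e-01,  9.76351090e-01, -7.32318614e-04]), 'wrist_force': array([-0.04699077,  0.41562242, -0.61540528]), 'torque': array([-0.0214271 , -0.01114824,  0.00904983]), 'grasp_force': 0.0, 'grip_width': 90.94127445577932}
```

View pics/top0.png

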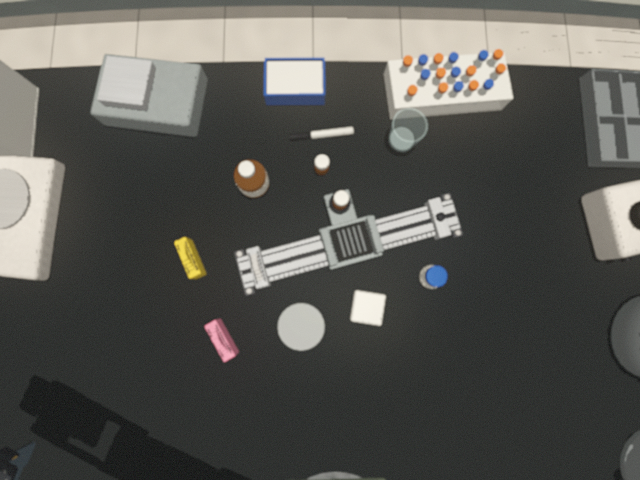

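View pics/side0.png

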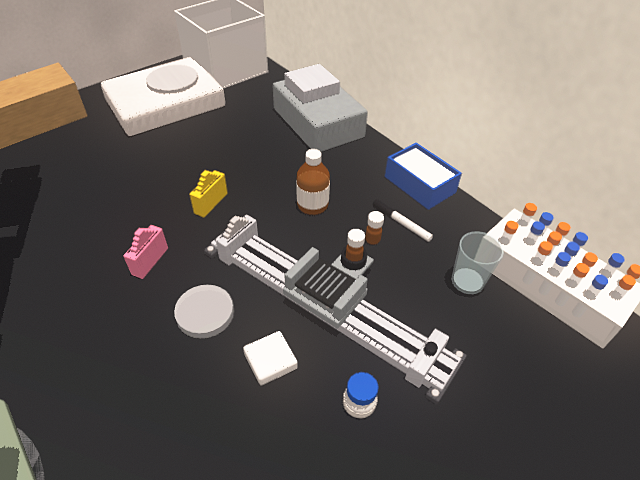

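The top view shows the slider pad at (352,240) and the vial at (341,200). There is a clamp at each end of the rail: (258,268) and (443,216). In the side view these are (237,235), which carries an upright plate, and (430,355), which carries a black thumb screw.
Candidates for the marked stop, by top-view pixel:
- Left clamp (258,268): upright plate, chosen.
- Right clamp (443,216): black thumb screw, so this is the plain stop.
- Yellow look-alike (190,258) and pink look-alike (221,340): both off the rail.

```bash
python3 - <<'E'
from h import *
S=dict(np.load('side.npz'));T=dict(np.load('top.npz'))
f=S['frame'][...,::-1]
a=cv2.resize(f[200:275,195:285],None,fx=5,fy=5,interpolation=2);b=cv2.resize(f[320:395,390:460],None,fx=5,fy=5,interpolation=2)
cv2.imwrite('pics/crop.png',np.hstack([a,b]))
# dense world cloud of top
def cloud(s):
    K=s['intrinsics'].astype(float);R=cv2.Rodrigues(s['rvec'].astype(float))[0]
    v,u=np.mgrid[0:480,0:640];p=cv2.undistortPoints(np.stack([u,v],-1).reshape(-1,1,2).astype(float),K,np.array([float(s['k1']),0,0,0,0])).reshape(-1,2)
    d=s['z_map'].reshape(-1).astype(float);c=np.c_[p*d[:,None],d]
    return ((c-s['tvec'].ravel())@R).reshape(480,640,3)
P=cloud(T);np.save('P.npy',P)
for n,(u,v) in dict(pad=(352,240),vialtop=(341,196),lclamp=(258,268),rclamp=(436,218),bench=(400,380),reagent=(247,168)).items(): print(n,P[v,u].round(1))
m=np.zeros((480,640),np.uint8);cv2.fillPoly(m,[np.array([[225,250],[440,185],[475,230],[250,305]])],1)
# rail + slider silhouettes
g=cv2.cvtColor(T['frame'],cv2.COLOR_RGB2GRAY)
rail=(m>0)&(abs(P[...,2]-20)<4)&(g>90); print('rail n',rail.sum())
q=P[rail][:,:2]; r=cv2.minAreaRect(q.astype(np.float32));print('rail rect',r)
up=(m>0)&(abs(P[...,2]-68)<5);lab=cv2.connectedComponentsWithStats(up.astype(np.uint8))
for i in range(1,lab[0]):
    if lab[2][i,4]>25: print('z68 comp',lab[3][i].round(1),lab[2][i,4],P[lab[1]==i].mean(0).round(1),cv2.minAreaRect(P[lab[1]==i][:,:2].astype(np.float32)))
pd=(m>0)&(abs(P[...,2]-55)<5)&(g<90);l=cv2.connectedComponentsWithStats(pd.astype(np.uint8))
for i in range(1,l[0]):
    if l[2][i,4]>60: print('pad',l[3][i],l[2][i,4],cv2.minAreaRect(P[l[1]==i][:,:2].astype(np.float32)),P[l[1]==i].mean(0))
E
```

```text
pad [563.7 -37.   54. ]
vialtop [640.  -15.2  93.1]
lclamp [511.9 136.8  74.5]
rclamp [ 605.9 -201.3   44. ]
bench [ 292.7 -131.5   -1.1]
reagent [686.4 151.9 119.3]
rail n 3896
rail rect ((562.8438110351562, -35.700408935546875), (82.2395248413086, 440.47003173828125), 15.38662052154541)
z68 comp [374.3 234. ] 287 [573.1 -77.6  68.3] ((573.3986206054688, -77.83326721191406), (69.41654968261719, 14.360806465148926), 14.646679878234863)
z68 comp [328.7 246.7] 288 [550.2   7.4  68.4] ((550.4842529296875, 7.335596084594727), (69.74235534667969, 14.2041654586792), 14.86131477355957)
z68 comp [257.5 272.8] 31 [503.5 138.5  67.1] ((502.3761901855469, 138.4122772216797), (11.616924285888672, 9.911530494689941), 12.202105522155762)
pad [351.01156069 241.1300578 ] 692 ((562.1380615234375, -36.4622688293457), (60.54899215698242, 70.66448974609375), 14.605050086975098) [561.37275151 -34.93726224  56.42888012]
```

View pics/crop.png

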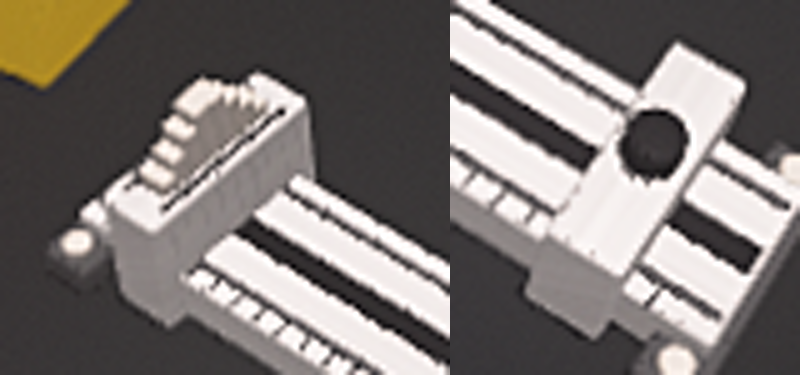

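The crop confirms it: the left clamp (258,268) has the upright arrowhead and the right one has a round black screw. The sizes fit too: the upstands measure 69×14 mm at z = 68, the rail is 440 mm long, and the pad is at z = 56. Yaw is about 15°, the slider centre is about (562,-35.5), and the travel is about 115 mm along (-0.258, 0.966).

```bash
python3 -m jog '[[[0,0,2.5],[0.010,-0.017,0],-1],[[0,0,2.5],[0.020,-0.034,0],-1],[[0,0,2.5],[0.020,-0.034,0],-1],[[0,0,2.5],[0.020,-0.034,0],-1],[[0,0,2.5],[0.020,-0.034,0],-1],[[0,0,2.5],[0.020,-0.034,0],-1],[[0,0,2.5],[0.020,-0.034,0],-1],[[0,0,2.5],[0.020,-0.034,0],-1]]' 10
python3 -m jog '[[[0,0,2.5],[0.020,-0.034,0],-1],[[0,0,2.5],[0.020,-0.034,0],-1],[[0,0,2.5],[0.020,-0.034,0],-1],[[0,0,2.5],[0.020,-0.034,0],-1],[[0,0,2.5],[0.020,-0.034,0],-1],[[0,0,2.5],[0.020,-0.034,0],-1],[[0,0,2.5],[0.016,-0.030,0],-1],[[0,0,2.5],[0.008,-0.016,0],-1],[[0,0,0],[0,0,0],-1],[[0,0,0],[0,0,0],-1]]'
python3 - <<'E'
from h import *
P=np.load('P.npy')
o=np.array([562,-35.5]);a=np.deg2rad(15);X=np.array([np.cos(a),np.sin(a)]);Y=np.array([-X[1],X[0]])
d=P[...,:2]-o;rx=d@X;ry=d@Y;z=P[...,2]
m=(abs(rx)<36)&(ry>100)&(ry<220)&(abs(z-50)<4);print('clamp50 ry',np.percentile(ry[m],[2,10,50,90,98]),'rx',np.percentile(rx[m],[2,98]))
m=(abs(rx)<20)&(ry>100)&(z>56)&(z<80);print('arrow ry',np.percentile(ry[m],[5,50,95]),z[m].max())
s=manip.get_state();y=s['ee_rot'];print(s['eef_pos'],y,s['wrist_force'],s['time'],(s['eef_pos'][:2]-o)@X,(s['eef_pos'][:2]-o)@Y)
E
```

```text
time: 0.77
eef_pos: [393.1, 264.4, 292.0]
ee_rot: [-0.0, 0.042, 0.999, -0.0]
wrist_force: [-0.5, -0.0, -0.3]
grip_width: 40.8
grasp_force: 0.0
time: 1.6
eef_pos: [536.6, 15.6, 291.6]
ee_rot: [-0.001, -0.129, 0.992, 0.0]
wrist_force: [-0.3, 0.3, 0.1]
grip_width: 0.3
grasp_force: 0.0
clamp50 ry [171.15515427 172.2953803  179.90027108 193.40864841 194.75020347] rx [-35.14756534  34.60822044]
arrow ry [177.96756484 182.56243753 187.66178047] 79.44448868147867
[536.6475815   15.60199683 291.6216708 ] [-7.73258093e-04 -1.29365064e-01  9.91596649e-01  4.10588736e-04] [-0.33722835  0.28747727  0.14475572] 1.6 -11.26238576570107 55.92242726030262
```

```bash
python3 -m jog '[[[0,0,0],[0.011,-0.018,0],-1],[[0,0,0],[0.010,-0.016,-0.015],-1],[[0,0,0],[0,0,-0.030],-1],[[0,0,0],[0,0,-0.035],-1],[[0,0,0],[0,0,-0.030],-1],[[0,0,0],[0,0,-0.020],-1],[[0,0,0],[0,0,-0.010],-1],[[0,0,0],[0,0,0],-1],[[0,0,0],[0,0,0],-1]]'
python3 - <<'E'
from h import *
s=snap('side');f=s['frame'][...,::-1];cv2.imwrite('pics/pre.png',cv2.resize(f[130:400,200:480],None,fx=2,fy=2))
p=manip.get_state()['eef_pos'];a=np.deg2rad(15);d=p[:2]-[562,-35.5];print(p,d@[np.cos(a),np.sin(a)],d@[-np.sin(a),np.cos(a)])
E
```

```text
time: 2.35
eef_pos: [557.9, -16.9, 152.8]
ee_rot: [0.0, -0.131, 0.991, 0.0]
wrist_force: [0.3, -0.4, -0.1]
grip_width: 0.8
grasp_force: 0.0
[558.45601786 -17.12366049 153.60049286] 1.3329227658113538 18.667430997343452
```

View pics/pre.png

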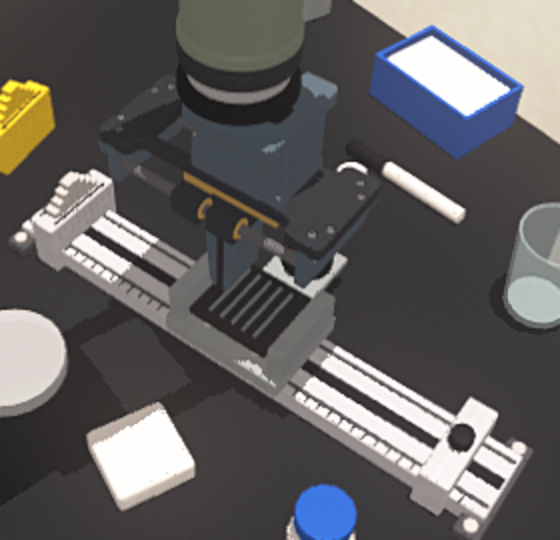

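The picture shows the shut fingers at (230,265) over the pad, just inside the upstand on the marked-stop side. Now I press down in small steps.

```bash
python3 -m jog '[[[0,0,0],[0,0,-0.008],-1],[[0,0,0],[0,0,-0.007],-1],[[0,0,0],[0,0,-0.003],-1],[[0,0,0],[0,0,0],-1],[[0,0,0],[0,0,0],-1]]'; python3 -m jog '[[[0,0,0],[0,0,-0.002],-1],[[0,0,0],[0,0,0],-1],[[0,0,0],[0,0,0],-1]]';python3 -m jog '[[[0,0,0],[0,0,-0.002],-1],[[0,0,0],[0,0,0],-1],[[0,0,0],[0,0,0],-1]]'
```

```text
time: 2.82
eef_pos: [557.7, -17.7, 134.3]
ee_rot: [-0.0, -0.131, 0.991, 0.0]
wrist_force: [-0.6, 0.5, 0.5]
grip_width: 0.4
grasp_force: 0.2
time: 3.07
eef_pos: [557.8, -17.8, 132.9]
ee_rot: [0.0, -0.131, 0.991, 0.0]
wrist_force: [-1.4, 0.1, 5.0]
grip_width: 0.4
grasp_force: 2.5
time: 3.32
eef_pos: [557.8, -17.7, 131.3]
ee_rot: [0.0, -0.131, 0.991, 0.0]
wrist_force: [-2.0, 0.7, 8.5]
grip_width: 0.1
grasp_force: 4.1
```

```bash
python3 -m jog '[[[0,0,0],[0,0,-0.0015],-1],[[0,0,0],[0,0,-0.001],-1],[[0,0,0],[0,0,0],-1]]'; python3 -m jog '[[[0,0,0],[-0.0003,0.001,0],-1],[[0,0,0],[-0.0003,0.001,0],-1],[[0,0,0],[-0.0005,0.002,0],-1],[[0,0,0],[-0.0005,0.002,0],-1],[[0,0,0],[-0.0005,0.002,0],-1],[[0,0,0],[-0.0005,0.002,0],-1],[[0,0,0],[-0.0005,0.002,0],-1],[[0,0,0],[-0.0005,0.002,0],-1],[[0,0,0],[-0.0005,0.002,0],-1],[[0,0,0],[-0.0005,0.002,0],-1]]'
python3 - <<'E'
from h import *
s=snap('side');f=s['frame'][...,::-1];cv2.imwrite('pics/push.png',cv2.resize(f[130:400,200:480],None,fx=2,fy=2))
E
```

```text
time: 3.57
eef_pos: [557.8, -17.8, 128.8]
ee_rot: [0.0, -0.131, 0.991, -0.0]
wrist_force: [-2.5, 1.6, 7.9]
grip_width: 0.4
grasp_force: 4.2
time: 4.4
eef_pos: [553.2, -0.3, 129.0]
ee_rot: [0.0, -0.131, 0.991, -0.001]
wrist_force: [-2.4, -2.7, 8.4]
grip_width: 0.3
grasp_force: 4.2
```

View pics/push.png

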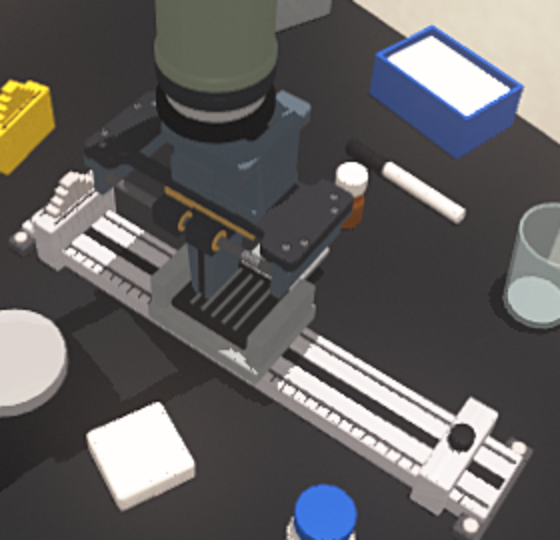

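The slider, with its upstand at (180,275), follows the fingers towards the marked stop with the pad held down. About 100 mm remain.

```bash
for i in 1; do python3 -m jog '[[[0,0,0],[-0.0008,0.0029,0],-1],[[0,0,0],[-0.0008,0.0029,0],-1],[[0,0,0],[-0.0008,0.0029,0],-1],[[0,0,0],[-0.0008,0.0029,0],-1],[[0,0,0],[-0.0008,0.0029,0],-1],[[0,0,0],[-0.0008,0.0029,0],-1],[[0,0,0],[-0.0008,0.0029,0],-1],[[0,0,0],[-0.0008,0.0029,0],-1],[[0,0,0],[-0.0008,0.0029,0],-1],[[0,0,0],[-0.0008,0.0029,0],-1]]'; done
python3 -m jog '[[[0,0,0],[-0.0008,0.0029,0],-1],[[0,0,0],[-0.0008,0.0029,0],-1],[[0,0,0],[-0.0008,0.0029,0],-1],[[0,0,0],[-0.0008,0.0029,0],-1],[[0,0,0],[-0.0008,0.0029,0],-1],[[0,0,0],[-0.0008,0.0029,0],-1],[[0,0,0],[-0.0008,0.0029,0],-1],[[0,0,0],[-0.0008,0.0029,0],-1],[[0,0,0],[-0.0008,0.0029,0],-1],[[0,0,0],[-0.0008,0.0029,0],-1]]'
python3 -m jog '[[[0,0,0],[-0.0008,0.0029,0],-1],[[0,0,0],[-0.0008,0.0029,0],-1],[[0,0,0],[-0.0008,0.0029,0],-1],[[0,0,0],[-0.0008,0.0029,0],-1],[[0,0,0],[-0.0008,0.0029,0],-1],[[0,0,0],[-0.0006,0.002,0],-1],[[0,0,0],[-0.0005,0.002,0],-1],[[0,0,0],[-0.0005,0.002,0],-1],[[0,0,0],[-0.0005,0.002,0],-1],[[0,0,0],[-0.0005,0.002,0],-1]]'
```

```text
time: 5.28
eef_pos: [545.4, 28.8, 129.1]
ee_rot: [0.001, -0.131, 0.991, -0.001]
wrist_force: [-2.0, -1.1, 8.2]
grip_width: 0.5
grasp_force: 4.2
time: 6.12
eef_pos: [537.6, 57.9, 129.1]
ee_rot: [0.001, -0.131, 0.991, -0.0]
wrist_force: [-1.2, -0.8, 8.5]
grip_width: 0.2
grasp_force: 4.2
time: 6.95
eef_pos: [531.0, 82.5, 129.1]
ee_rot: [0.001, -0.131, 0.991, -0.0]
wrist_force: [-0.7, -1.9, 9.4]
grip_width: 0.4
grasp_force: 4.2
```

```bash
python3 -m jog '[[[0,0,0],[-0.0003,0.001,0],-1],[[0,0,0],[-0.0003,0.001,0],-1],[[0,0,0],[-0.0003,0.001,0],-1],[[0,0,0],[-0.0003,0.001,0],-1],[[0,0,0],[-0.0003,0.001,0],-1],[[0,0,0],[-0.0003,0.001,0],-1],[[0,0,0],[-0.0003,0.001,0],-1],[[0,0,0],[-0.0003,0.001,0],-1],[[0,0,0],[-0.0003,0.001,0],-1],[[0,0,0],[-0.0003,0.001,0],-1]]'
python3 -m jog '[[[0,0,0],[-0.0003,0.001,0],-1],[[0,0,0],[-0.0003,0.001,0],-1],[[0,0,0],[-0.0003,0.001,0],-1]]'
python3 -m jog '[[[0,0,0],[-0.0003,0.001,0],-1],[[0,0,0],[-0.0003,0.001,0],-1],[[0,0,0],[0,0,0],-1]]'
```

```text
time: 7.78
eef_pos: [528.3, 92.5, 129.2]
ee_rot: [0.001, -0.131, 0.991, -0.0]
wrist_force: [-1.7, -1.7, 7.6]
grip_width: 0.2
grasp_force: 4.2
time: 8.03
eef_pos: [527.5, 95.5, 129.2]
ee_rot: [0.001, -0.131, 0.991, -0.0]
wrist_force: [-1.3, -0.9, 7.3]
grip_width: 0.3
grasp_force: 4.2
time: 8.28
eef_pos: [526.9, 97.7, 129.2]
ee_rot: [0.001, -0.131, 0.991, -0.0]
wrist_force: [-1.1, -0.4, 9.0]
grip_width: 0.6
grasp_force: 4.2
```

```bash
for k in 1; do python3 -m jog '[[[0,0,0],[-0.0003,0.001,0],-1],[[0,0,0],[-0.0003,0.001,0],-1],[[0,0,0],[0,0,0],-1]]'; done; python3 -m jog '[[[0,0,0],[-0.0003,0.001,0],-1],[[0,0,0],[-0.0003,0.001,0],-1],[[0,0,0],[0,0,0],-1]]'; python3 -m jog '[[[0,0,0],[-0.0003,0.001,0],-1],[[0,0,0],[-0.0003,0.001,0],-1],[[0,0,0],[0,0,0],-1]]'
python3 - <<'E'
from h import *
s=snap('side');f=s['frame'][...,::-1];cv2.imwrite('pics/end.png',cv2.resize(f[170:320,180:380],None,fx=4,fy=4))
E
```

```text
time: 8.53
eef_pos: [526.7, 99.1, 129.3]
ee_rot: [0.002, -0.131, 0.991, -0.001]
wrist_force: [-0.2, -3.3, 8.0]
grip_width: 0.4
grasp_force: 4.2
time: 8.78
eef_pos: [526.3, 101.0, 129.4]
ee_rot: [0.002, -0.131, 0.991, -0.001]
wrist_force: [-0.2, -4.1, 8.0]
grip_width: 0.4
grasp_force: 4.2
time: 9.03
eef_pos: [525.8, 103.0, 129.4]
ee_rot: [0.002, -0.131, 0.991, -0.001]
wrist_force: [-0.0, -4.1, 8.7]
grip_width: 0.4
grasp_force: 4.2
```

View pics/end.png

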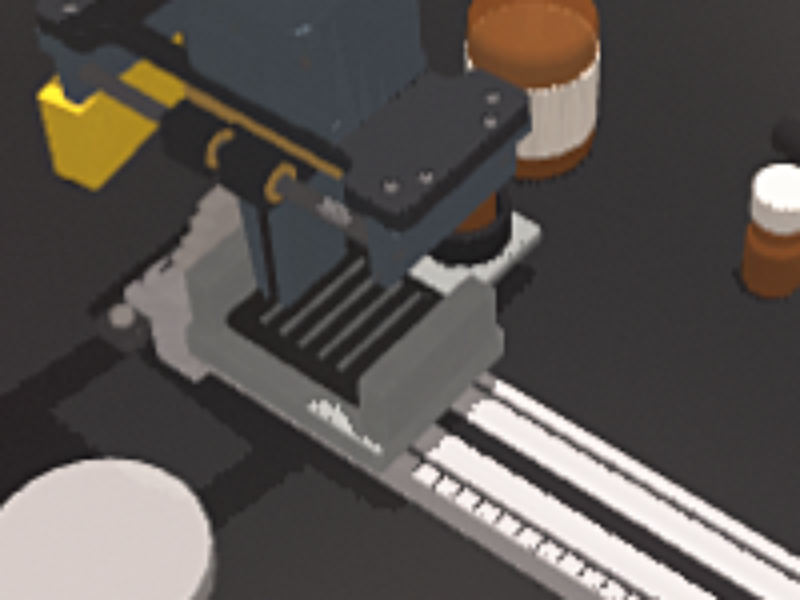

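The slider at (190,320) sits flush against the marked stop. The side force levelled off at 4 N from y ≈ 98, so the fingers now slip on the pad while the slider is held by the stop. I'll lift straight up and check.

```bash
python3 -m jog '[[[0,0,0],[-0.0003,0.001,0],-1],[[0,0,0],[-0.0003,0.001,0],-1],[[0,0,0],[0,0,0],-1]]'; python3 -m jog '[[[0,0,0],[0,0,0.003],-1],[[0,0,0],[0,0,0.004],-1],[[0,0,0],[0,0,0.010],-1],[[0,0,0],[0,0,0.030],-1],[[0,0,0],[0,0,0.035],-1],[[0,0,0],[0,0,0.035],-1],[[0,0,0],[0,0,0.020],-1],[[0,0,0],[-0.02,-0.02,0],-1],[[0,0,0],[-0.035,-0.02,0],-1],[[0,0,0],[-0.035,-0.02,0],-1]]'
python3 -m jog '[[[0,0,0],[-0.035,-0.02,0],-1],[[0,0,0],[-0.035,-0.02,0],-1],[[0,0,0],[-0.035,-0.02,0],-1],[[0,0,0],[-0.03,-0.02,0],-1],[[0,0,0],[0,0,0],-1],[[0,0,0],[0,0,0],-1]]'
python3 - <<'E'
from h import *
t=snap('top');s=snap('side');A=s['frame'][...,::-1];B=t['frame'][...,::-1]
cv2.imwrite('pics/fin.png',np.hstack([cv2.resize(A[170:320,180:380],(400,300)),cv2.resize(B[160:310,210:410],(400,300))]))
K=t['intrinsics'];R=cv2.Rodrigues(np.array(t['rvec'],float))[0]
v,u=np.mgrid[0:480,0:640];p=cv2.undistortPoints(np.stack([u,v],-1).reshape(-1,1,2).astype(float),np.array(K,float),np.array([float(t['k1']),0,0,0,0])).reshape(-1,2)
d=t['z_map'].reshape(-1).astype(float);P=((np.c_[p*d[:,None],d]-np.ravel(t['tvec']))@R)
a=np.deg2rad(15);D=P[:,:2]-[562,-35.5];rx=D@[np.cos(a),np.sin(a)];ry=D@[-np.sin(a),np.cos(a)];z=P[:,2]
m=(abs(rx)<30)&(abs(z-68)<4)
for lo,hi in((50,110),(130,172)):
    k=m&(ry>lo)&(ry<hi);print('upstand',ry[k].mean(),k.sum())
k=(abs(rx)<25)&(ry>90)&(ry<150)&(z>45)&(z<62);print('pad z',np.median(z[k]));print(manip.get_state()['time'],manip.get_state()['wrist_force'])
E
```

```text
time: 9.33
eef_pos: [525.3, 105.0, 129.5]
ee_rot: [0.002, -0.131, 0.991, -0.001]
wrist_force: [0.9, -3.8, 8.4]
grip_width: 0.4
grasp_force: 4.2
time: 10.17
eef_pos: [432.8, 45.4, 265.1]
ee_rot: [0.0, -0.131, 0.991, 0.0]
wrist_force: [-1.1, -0.6, 0.1]
grip_width: 0.7
grasp_force: 0.0
time: 10.67
eef_pos: [297.2, -34.7, 265.2]
ee_rot: [0.001, -0.129, 0.992, -0.0]
wrist_force: [1.0, -0.1, 0.2]
grip_width: 0.3
grasp_force: 0.0
upstand 73.85766753454037 244
upstand 163.82700497388925 249
pad z 56.758718540879784
10.7667 [ 0.15056385 -0.11471877  0.68565075]
```

View pics/fin.png

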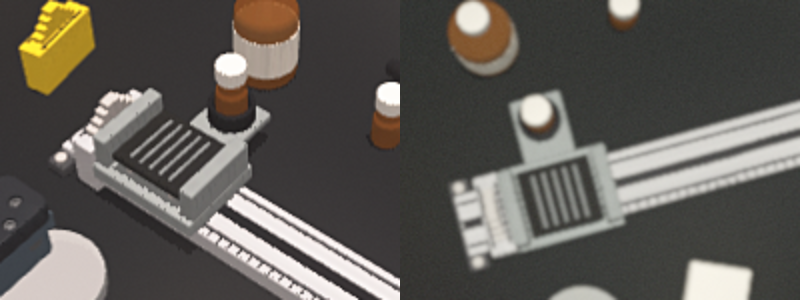

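The slider is flush against the arrowhead stop, with its centre at 118.8 mm and the stop at about 183 mm, the expected 64 mm apart. The pad is back up at z ≈ 56, the vial is standing in its cup and the arm is clear.

```bash
python3 -c "
from plant import manip
print(manip.hand_in())"
```

```text
the job is handed in; nothing more can be done
None
```

The slider is fully up against the marked stop with the pad released and the vial standing in its cup. I handed the job in at about 11 s of the 48 s limit; the hand-in gave no verdict.

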